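# Roll the sample tube onto the reader's line and scan it

## Robot

A 6-joint arm with a two-finger parallel gripper is mounted at the origin on the work surface. World frame = base frame: x ahead of the robot, y to its left, z up, the work surface at z = 0. Lengths are in m, angles in rad, forces in N, time in s.
With the tool pointing down it reaches from about 0.425 to 0.95 m from the base axis. Payload 3.5 kg.
Tool frame: the origin (TCP) lies between the finger pads; the fingertips stand 14 mm ahead of it and the grasp point (between the pads) lies 5 mm behind it; z points along the fingers, y is the direction in which the jaws open and shut (so a half turn about z gives the same grasp; the last joint's range is limited). The gripper opens to 85 mm and grips with 20 to 120 N. Pads are 22 mm wide; open, the fingers measure 114 mm over their backs; the gripper's body (76 mm by 85 mm) begins 54 mm behind the grasp point. The pads swing forward as they close: fully open they stand 13 mm farther back than shut.
Start: joints at [-1.283, 0.286, 1.577, -0, 1.279, -0.15], TCP at [0.286, -0.611, 0.245] pointing down, gripper open.
Joint ranges: [-2.77, 2.77], [-0.9, 2.22], [0.21, 2.48], [-1.53, 4.67], [0.24, 2.81], [-2.84, 2.84]. Speed limits (rad/s): [2.79, 2.79, 3.14, 3.14, 3.14, 3.14].

## Interface

Orientations are given as a unit quaternion [x, y, z, w].
In Python, from plant import ctrl gives the robot as it stands. The module is installed in compiled form; this text tells all that it offers.
- The arm moves only by the tool servo_tool, never from a script. Its argument "increments" is text: rows parted by semicolons, each of 7 numbers parted by spaces: the turn, a rotation vector about the tool's x, y, z in rad, then the shift along the tool's x, y, z in cm, then the finger opening in cm, from 0 to 8.54. In form: ax ay az dx dy dz claw; .... A call has 1 to 10 rows; each row is the pose to reach, as a shift and turn from the pose commanded when the call began, along the tool's axes at that moment; what a row does not reach only later rows make up. A row lasts 1/12 s, in which the tool goes at most 41.7 mm and 7.16 degrees, less where a joint would pass 70% of its speed; a pose out of reach is approached as far as the arm can. A call with a gripper value outside its range is refused whole. The fingers move at their own pace and stop on an object; "grip_force" is the grip in N (left out, the last holds). Time passes only in rows, so rows that repeat a pose let the fingers close. It gives the time, the measured TCP pose, the force and the opening at its end, in the units of the state.
- ctrl.get_state(): the state, without advancing time (a new reading comes with each control period).
- ctrl.read_camera(name): name is "side" or "top" or "wrist"; returns (picture, depth): 420x560x3 uint8, red, green, blue; 420x560 float32, m along the optical axis (not along the pixel's ray), 0 where there is no reading.
- ctrl.camera_info(name): a dict with "camera_matrix" (3x3 intrinsics, pixels), "D" ([k1, k2, p1, p2, k3] as OpenCV has them; the pictures are not rectified), "world_to_cam" (4x4, takes a point from world to camera coordinates). Camera axes: x right, y down, z forward; pixel columns grow to the right and rows downward; lengths in m; the calibration is good to about 2 mm. A picture is of the moment at which its call begins: read the wrist's pose just before it. camera_info takes no time and is no camera call; for the wrist camera it gives the pose at the moment of the call.
- ctrl.sign_off(): hands the job in, once; it reports no verdict.
The state is a dict: "time": time; "qpos": joint angles; "dq": joint speeds; "joint_efforts": joint torques, N m; "eef_pos": TCP position; "tcp_rot": TCP orientation; "contact_force": force on the tool from outside, world axes, zero at the start; "wrist_torque": the same for the moment, N m; "opening": opening from 0.0 (shut) to 1.0 (fully open).
Only numpy, scipy, OpenCV 4.12 (cv2) and the standard library are available. Lean on these libraries where they do the work, as an engineer would, in place of code of your own. Each camera call takes 0.05 s, during which the arm holds its last target.

## Task

Without gripping or lifting it, push the top of the lying sample tube sideways with the fingertips to roll it across the grey plate until it lies still along the black marked line in front of the reader's window, centred over the line. Then press the button on top of the reader fully down to scan it, and leave the tube lying on the line; do not disturb the jar on the plate, the tube rack or the beaker.

Things in the scene. Friction and masses are not known exactly. Their poses are not given: they have to be found in the camera images.
- tube: the closed sample tube to be rolled: plain cylinder 30 mm in diameter, 110 mm long, frosted white, with a flush blue cap on the end nearer the robot, about 60 g, lying on the plate on either side of the line, 75 to 105 mm from it. Origin on its axis at mid-length (15 mm above the plate when lying); x along its axis, from cap to flat base; y and z turn with it as it rolls. It does not coast far
- reader: fixed station: grey plate 170 (x) by 360 (y) by 6 mm thick, lips 8 mm above its top at y = -177 and +177 mm; white reader housing 75 (x) by 100 (y) mm, 58 mm high, centred at x = +122 mm, y = 0, directly beyond the plate's edge, its dark window facing the plate. Origin under the plate's centre at the height of the work surface; x points from the plate to the housing, z up
- line (a point): middle of the black marked line, on the plate's top surface (6 mm above the work surface), at the plate's centre. The line is 4 mm wide, 166 mm long and runs along this frame's x axis, straight toward the reader's window; y lies across the line, z up
- scan (a joint): the push button on top of the reader housing, travel in m: 0 up, 0.006 fully down; springs back; about 5 N push it fully down
- scan_top (a point): centre of the top of that round button (28 mm in diameter), pressed straight down
- jar: bystander: small closed brown jar, 34 mm in diameter, 62 mm high, standing on the plate on the other side of the line from the tube, 75 to 105 mm from the line; origin at the centre of its underside
- rack: bystander: white rack with five capped tubes, 130 by 75 mm, 110 mm high over the caps, standing on the work surface at the left of the plate; origin at the centre of its underside
- beaker: bystander: white open beaker, 68 mm in diameter, 85 mm high, standing on the work surface at the right of the plate; origin at the centre of its underside

How it is judged:
On the way, in this order (a step that is already met when the one before it is completed fails the run):
1. the tube rolls over: it has turned at least about 140 degrees about its axis from how it lay at the start (angle between tube's own z axis and vertical above 2.4 rad), for 0.02 s.
2. the tube lies still on the line (y of tube in the frame of line between -0.007 and 0.007 m and x of tube in the frame of line between -0.03 and 0.03 m and z of tube in the frame of line between 0.012 and 0.018 m and angle between the x axis of tube and the x axis of line, either way round below 0.12 rad and linear speed of tube below 0.008 m/s), for 0.3 s.
3. the button is pressed fully down while the tube lies on the line (all of step 2 and value of joint scan above 0.0045 m), for 0.05 s.
At the end, for the whole second after the job is handed in: the tube lies at rest on the plate with its axis within 7 mm of the line across it, turned less than 0.12 rad (7 degrees) from it, its middle within 30 mm of the line's middle along the line; the button is up again (all of step 2 and value of joint scan below 0.002 m); the robot touches nothing.
It fails at once if the tube is lifted more than 12 mm off the plate (z of tube in the frame of reader above 0.033 m).
It fails at once if the tube falls off the plate (z of tube in the frame of reader below 0.012 m).
It fails at once if the jar is moved more than 15 mm (distance of jar from where it was at the start of the episode above 0.015 m).
It fails at once if the rack is moved more than 20 mm (distance of rack from where it was at the start of the episode above 0.02 m).
It fails at once if the beaker is moved more than 20 mm (distance of beaker from where it was at the start of the episode above 0.02 m).
It also fails if it takes over 72 s, if anything falls off the work surface, if the arm or the gripper's body presses on something with over 40 N, if the wrist force passes 120 N, or if a joint passes its speed limit or range.

## Working session

There is one attempt and no reset: what is moved stays moved. The work goes in short steps, Python scripts to look and compute and a tool call to move; the robot and the scene stay as the last step left them, time stands still between calls to the robot, and variables do not carry over. Pictures are saved under pics/ and viewed, and the job is handed in when it is done.

Besides the shell and the picture viewer there is one more tool, called by a JSON object that holds its "fn" and its "kwargs", one argument or row to a line. servo_tool: Moves the arm, as the interface text tells. Its arguments: {"type":"object","properties":{"increments":{"type":"string"},"grip_force":{"type":"number"}},"required":["increments"]}

```bash
mkdir -p pics
cat > h.py <<'E'
import numpy as np, cv2
from plant import ctrl
def snap(n,f):
    ci=ctrl.camera_info(n); im,d=ctrl.read_camera(n)
    cv2.imwrite('pics/'+f+'.png',im[:,:,::-1]); np.savez('pics/'+f+'.npz',im=im,d=d,K=ci['camera_matrix'],D=ci['D'],T=ci['world_to_cam'])
    return im,d,ci
def cloud(f):
    z=np.load('pics/'+f+'.npz'); d=z['d']; K=np.array(z['K']);D=np.array(z['D']);T=z['T']
    h,w=d.shape; u,v=np.meshgrid(np.arange(w),np.arange(h))
    p=cv2.undistortPoints(np.stack([u,v],-1).reshape(-1,1,2).astype(np.float64),K,D).reshape(h,w,2)
    P=np.stack([p[...,0]*d,p[...,1]*d,d],-1)
    W=(P-T[:3,3])@T[:3,:3]
    W[d<=0]=np.nan
    return z['im'],W
E
python3 - <<'E'
from h import *
s=ctrl.get_state(); print(s)
for n in('top','side'): snap(n,n+'0')
E
```

```text
{'time': 0.0, 'qpos': array([-1.28304002e+00,  2.87198938e-01,  1.57816204e+00,  2.08542326e-06,
        1.27862726e+00, -1.49971885e-01]), 'dq': array([ 0.00147382,  0.00072663, -0.00050758, -0.00110654, -0.00033899,
       -0.00104573]), 'joint_efforts': array([-3.83020451e-04, -4.05981982e+01, -2.92626053e+01, -1.42326844e-04,
        5.77085390e-03, -3.64740004e-06]), 'eef_pos': array([ 0.28598621, -0.61073273,  0.24393307]), 'tcp_rot': array([ 9.76144073e-01,  2.17120505e-01, -8.14572749e-05, -1.19501636e-03]), 'contact_force': array([-0.67124746, -0.43761337,  0.04152986]), 'wrist_torque': array([ 0.07498613,  0.00748798, -0.00652844]), 'opening': 0.9999550783950696}
```

View pics/top0.png

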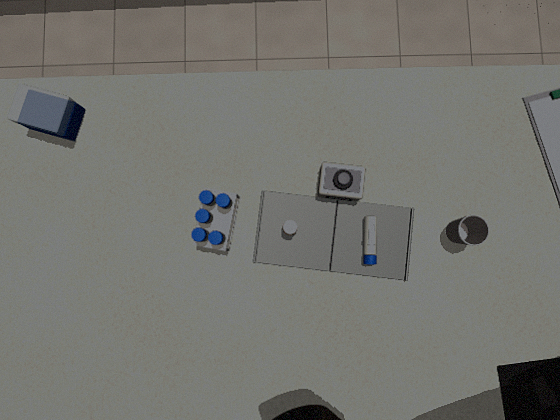

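View pics/side0.png

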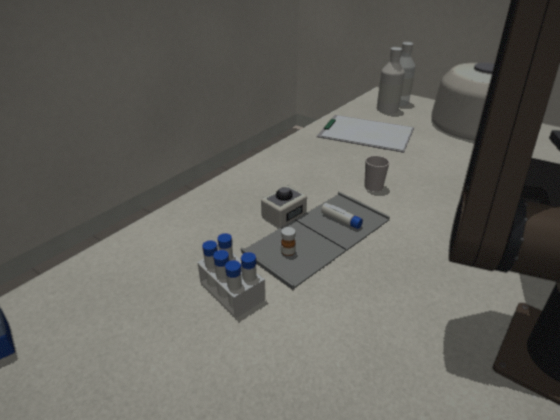

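The top view shows the plate with corners near (263,191), (413,207), (408,280) and (255,263), and the line from (336,202) to (331,271). The tube lies right of the line (370,216–265), the jar left at (290,228), the button at (343,179), the rack left at (215,217) and the beaker right at (467,230). Next I'll measure these.

Run:
```python
from h import *
for f in('top0','side0'):
    im,W=cloud(f); m=im.astype(int)
    z=W[...,2]; print(f)
    if f=='top0':
        for (u,v) in [(343,179),(290,228),(371,230),(371,262),(300,240),(350,240),(467,230),(330,195)]: print(u,v,W[v,u].round(4),m[v,u])
    # plate top points
    sel=(np.abs(z-0.006)<0.004)
    roi=np.zeros(z.shape,bool)
    if f=='top0': roi[185:285,250:418]=1
    else: roi[190:285,240:392]=1
    # tube: bright in roi, z 0.02-0.045
    sat=m.max(-1)-m.min(-1)
    t=roi&(z>0.018)&(z<0.045)
    if f=='top0': t[:,:350]=0; t[:,395:]=0; t[:205]=0
    else: t[:,:318]=0;t[:200]=0; t[235:]=0; 
    P=W[t]; print('tube n',len(P),P.mean(0),np.nanmin(P,0),np.nanmax(P,0))
    c=np.median(P[:,:2],0);_,_,vt=np.linalg.svd(P[:,:2]-P[:,:2].mean(0));print('axis',vt[0],np.degrees(np.arctan2(vt[0,1],vt[0,0])))
    q=(P[:,:2]-P[:,:2].mean(0))@vt.T; print(q.min(0),q.max(0))
z=np.load('pics/top0.npz');K,D,T=z['K'],z['D'],z['T']
def ray(u,v,h):
    p=cv2.undistortPoints(np.array([[[u,v]]],float),K,D)[0,0]
    c=-T[:3,:3].T@T[:3,3]; r=T[:3,:3].T@np.array([p[0],p[1],1]); return c+r*(h-c[2])/r[2]
for n,u,v,h in [('l1',336,202,.006),('l2',331,271,.006),('c1',263,191,.014),('c2',413,207,.014),('c3',408,280,.014),('c4',255,263,.014)]:print(n,ray(u,v,h).round(4))
b=cv2.imread('pics/top0.png')[160:290,240:420]; cv2.imwrite('pics/top0c.png',cv2.resize(np.clip(b*2.,0,255).astype(np.uint8),None,fx=4.4,fy=4.4,interpolation=cv2.INTER_CUBIC))
```

```text
top0
343 179 [ 0.6584 -0.057   0.0788] [95 91 94]
290 228 [0.5552 0.0612 0.0675] [126 126 130]
371 230 [ 0.5475 -0.1228  0.0351] [123 126 130]
371 262 [ 0.4754 -0.1201  0.0328] [ 30  69 133]
300 240 [0.5295 0.0377 0.0055] [117 116 113]
350 240 [ 0.5265 -0.0789  0.0072] [108 106 106]
467 230 [ 0.5428 -0.3561  0.0035] [75 71 70]
330 195 [ 0.6281 -0.0311  0.0478] [67 64 57]
tube n 628 [ 0.52617048 -0.11980528  0.0311522 ] [ 0.4726837  -0.13830832  0.01810386] [ 0.58040702 -0.10420958  0.03940914]
axis [-0.99815596  0.06070152] 176.51991979924915
[-0.05470787 -0.01305462] [0.05398836 0.01766787]
side0
tube n 441 [ 0.52113609 -0.11556433  0.03045662] [ 0.46959229 -0.13463815  0.01806498] [ 0.58060653 -0.10354468  0.03963785]
axis [-0.99926273  0.03839264] 177.79972306544946
[-0.05937618 -0.02096586] [0.05119439 0.01109545]
l1 [ 0.6166 -0.0497  0.006 ]
l2 [ 0.4558 -0.0322  0.006 ]
c1 [0.646  0.1213 0.014 ]
c2 [ 0.5994 -0.228   0.014 ]
c3 [ 0.4312 -0.2076  0.014 ]
c4 [0.4791 0.1432 0.014 ]
```

View pics/top0c.png

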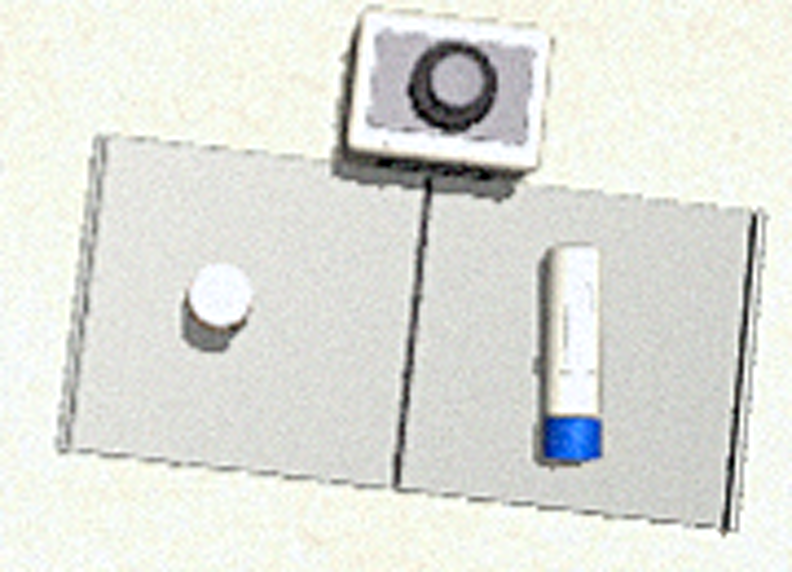

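{"fn": "servo_tool", "kwargs": {
  "increments": "0 0 -0.1 3.4 -2.5 0 8.5;0 0 -0.2 6.9 -5.1 0 8.5;0 0 -0.3 10.3 -7.6 0 8.5;0 0 -0.4 13.7 -10.2 0 8.5;0 0 -0.5 17.2 -12.7 0 8.5;0 0 -0.6 20.6 -15.2 0 8.5;0 0 -0.7 24 -17.8 0 8;0 0 -0.8 27.5 -20.3 0 7.5;0 0 -0.9 30.9 -22.9 0 7;0 0 -1 34.3 -25.4 0 6.5"
}}

```text
time: 0.93
eef_pos: [0.4846, -0.2426, 0.245]
tcp_rot: [0.751, 0.66, -0.0, -0.0]
contact_force: [0.7, -0.1, -0.0]
opening: 0.76
```

```bash
cat > st.py <<'E'
from h import *
from scipy.spatial.transform import Rotation as R
s=ctrl.get_state(); r=R.from_quat(s['tcp_rot']).as_matrix()
print(s['time'],s['eef_pos'].round(4),'F',s['contact_force'].round(2),'op',round(s['opening'],3)); print('xyz axes',r.T.round(4).tolist(), 'yaw x',np.degrees(np.arctan2(r[1,0],r[0,0])).round(2))
E
python3 st.py
```

```text
0.9333 [ 0.4846 -0.2426  0.245 ] F [ 0.7  -0.12 -0.03] op 0.76
xyz axes [[0.1279, 0.9918, 0.0003], [0.9918, -0.1279, -0.0005], [-0.0004, 0.0004, -1.0]] yaw x 82.65
```

{"fn": "servo_tool", "kwargs": {
  "increments": "0 0 0 3.6 1 0 6;0 0 0 7.2 2 0 6;0 0 0 10.8 3.2 0 6;0 0 0 10.8 3.2 0 6;0 0 0 10.8 3.2 0 6"
}}

```text
time: 1.35
eef_pos: [0.5306, -0.1402, 0.2448]
tcp_rot: [0.751, 0.66, -0.0, -0.0]
contact_force: [-0.2, -0.0, 0.2]
opening: 0.703
```

```bash
python3 st.py; python3 -c "
from h import *
im,d,ci=snap('wrist','w1'); print(ci['world_to_cam'])"
```

```text
1.35 [ 0.5306 -0.1402  0.2448] F [-0.17 -0.04  0.23] op 0.703
xyz axes [[0.1286, 0.9917, -0.0001], [0.9917, -0.1286, -0.001], [-0.001, 0.0001, -1.0]] yaw x 82.61
[[ 9.91648495e-01 -1.28969675e-01 -2.93213208e-04 -5.43831899e-01]
 [-1.23150640e-01 -9.47576236e-01  2.94844362e-01 -1.06101406e-01]
 [-3.83038233e-02 -2.92345858e-01 -9.55545245e-01  3.57861772e-01]
 [ 0.00000000e+00  0.00000000e+00  0.00000000e+00  1.00000000e+00]]
```

View pics/w1.png

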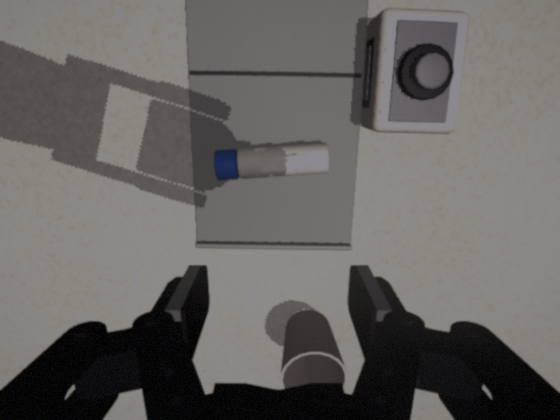

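The wrist view shows the line along (192,73)–(360,75) and the tube at (214–329, 145–180) with its base end slightly higher in the image. The button is at (432,71), the lip at row 244, and the beaker beyond it at (312,340).

```bash
cat > meas.py <<'E'
import sys
from h import *
def meas(f,rough=None):
    im,W=cloud(f); z=W[...,2]; g=im.astype(int).sum(-1); ok=np.isfinite(z)
    c0=np.array([0.537,-0.042]);a=np.radians(-7.3);ex=np.array([np.cos(a),np.sin(a)]);ey=np.array([-ex[1],ex[0]])
    L=np.stack([(W[...,:2]-c0)@ex,(W[...,:2]-c0)@ey],-1)
    Z=np.load('pics/'+f+'.npz');K,D,T=Z['K'],Z['D'],Z['T']
    return im,W,L,g,ok
def ray(f,u,v,h):
    Z=np.load('pics/'+f+'.npz');K,D,T=Z['K'],Z['D'],Z['T']
    p=cv2.undistortPoints(np.array([[[u,v]]],float),K,D)[0,0]
    c=-T[:3,:3].T@T[:3,3]; r=T[:3,:3].T@np.array([p[0],p[1],1]); return c+r*(h-c[2])/r[2]
E
python3 - <<'E'
from meas import *
f='w1'; im,W,L,g,ok=meas(f); z=W[...,2]
# line: per-column dark minimum
pts=[]
for u in range(215,345,4):
    col=g[66:84,u].astype(float); 
    w=np.clip(np.median(col)-col-25,0,None)
    if w.sum()>20: pts.append(ray(f,u,66+(w*np.arange(18)).sum()/w.sum(),.006)[:2])
pts=np.array(pts); m=pts.mean(0); vt=np.linalg.svd(pts-m)[2][0]; vt*=np.sign(vt[0]); print('line mean',m,'ang',np.degrees(np.arctan2(vt[1],vt[0])),'res',np.abs((pts-m)@[-vt[1],vt[0]]).max())
# ends
for (u,v) in [(189,73),(361,75),(196,243),(351,246)]: print('pt',ray(f,u,v,.006 if v<100 else .014))
sel=ok&(z>.018)&(z<.045)&(np.abs(L[...,0])<.085)&(L[...,1]<-.04)&(L[...,1]>-.14)
P=W[sel];m2=P[:,:2].mean(0);v2=np.linalg.svd(P[:,:2]-m2,full_matrices=False)[2][0];v2*=np.sign(v2[0])
q=(P[:,:2]-m2)@np.array([v2,[-v2[1],v2[0]]]).T
print('tube',len(P),m2,np.degrees(np.arctan2(v2[1],v2[0])),q.min(0),q.max(0),np.percentile(P[:,2],98))
print('plate z',np.nanmedian(z[100:130,250:340]),'btn',W[71,432],np.nanmedian(W[62:80,425:440,2]))
b=ok&(z>.066)&(L[...,0]>.08)&(L[...,0]<.17)&(np.abs(L[...,1])<.05)
print('btn mean',W[b].mean(0),np.percentile(W[b][:,2],[5,50,95]),b.sum())
print('ray btn',ray(f,432,70,np.nanmedian(W[62:80,425:440,2])))
h=ok&(z>.05)&(z<.064)&(L[...,0]>.08)&(L[...,0]<.17)&(np.abs(L[...,1])<.06); print('housing',W[h].min(0),W[h].max(0),W[h].mean(0))
# fingertips in image: points with z small
for u,v in [(205,270),(195,300),(362,270),(375,300)]: print('finger',W[v,u])
E
```

```text
line mean [ 0.54391562 -0.0413191 ] ang -8.295038933210813 res 0.00022092982008449911
pt [ 0.45790285 -0.02933199  0.006     ]
pt [ 0.6222671  -0.05262779  0.006     ]
pt [ 0.43315012 -0.20052536  0.014     ]
pt [ 0.59840938 -0.22549116  0.014     ]
tube 3469 [ 0.52640113 -0.12010722] -3.3411870147065867 [-0.05493979 -0.01668925] [0.05470816 0.01307069] 0.03649182523345228
plate z 0.005751312868495836 btn [ 0.66068778 -0.05876772  0.08065015] 0.07976180521051682
btn mean [ 0.65879802 -0.05817305  0.07391084] [0.06833865 0.0707568  0.08053307] 2370
ray btn [ 0.66107201 -0.05800551  0.07976181]
housing [ 0.61823132 -0.11197591  0.05000835] [ 0.70339669 -0.00486386  0.06393453] [ 0.65740615 -0.05627161  0.05786727]
finger [ 0.50180446 -0.12782911  0.2404936 ]
finger [ 0.50121613 -0.1305388   0.2590462 ]
finger [ 0.56464071 -0.13430845  0.24387867]
finger [ 0.56407388 -0.13418223  0.2665262 ]
```

{"fn": "servo_tool", "kwargs": {
  "increments": "0 0 0.01 -1 -0.4 4 6;0 0 0.01 -2 -0.7 8 6;0 0 0.01 -2 -0.7 12 6;0 0 0.01 -2 -0.7 16 6;0 0 0.01 -2 -0.7 19.5 6;0 0 0.01 -2 -0.7 19.5 6;0 0 0.01 -2 -0.7 19.5 6"
}}

```text
time: 1.98
eef_pos: [0.5186, -0.1615, 0.0484]
tcp_rot: [0.757, 0.654, -0.001, -0.003]
contact_force: [0.3, -0.3, 1.5]
opening: 0.705
```

```bash
python3 st.py
python3 - <<'E'
from h import *
snap('side','s2'); snap('wrist','w2')
im=cv2.imread('pics/s2.png')[150:300,240:440]; cv2.imwrite('pics/s2c.png',cv2.resize(np.clip(im*1.8,0,255).astype(np.uint8),None,fx=4,fy=4))
im,W=cloud('w2')
for sl in (np.s_[240:420,150:280],np.s_[240:420,280:420]):
    w=W[sl].reshape(-1,3); w=w[np.isfinite(w[:,2])]
    # finger points within 15mm of tcp in pushing plane
    m=(w[:,2]>.03)&(w[:,2]<.08); print(m.sum(), np.percentile(w[m],[0.5,5,50],axis=0).round(4))
for v in range(240,310,6): print(v,W[v,195].round(4),W[v,205].round(4),W[v,365].round(4))
E
```

```text
1.9833 [ 0.5186 -0.1615  0.0484] F [ 0.25 -0.31  1.53] op 0.705
xyz axes [[0.1447, 0.9895, 0.0017], [0.9895, -0.1447, -0.0055], [-0.0052, 0.0025, -1.0]] yaw x 81.68
2716 [[ 0.4785 -0.169   0.0427]
 [ 0.48   -0.1664  0.0469]
 [ 0.49   -0.1501  0.0656]]
2732 [[ 0.5486 -0.1777  0.0426]
 [ 0.549  -0.1751  0.0471]
 [ 0.5519 -0.1614  0.0658]]
240 [ 0.4789 -0.1505  0.0066] [ 0.4838 -0.1515  0.0058] [ 0.5661 -0.1637  0.0055]
246 [ 0.4778 -0.1542  0.0055] [ 0.4832 -0.1548  0.006 ] [ 0.5658 -0.167   0.0057]
252 [ 0.4769 -0.1578  0.0049] [ 0.4823 -0.1584  0.0052] [ 0.5655 -0.1703  0.0059]
258 [ 0.4766 -0.1607  0.006 ] [ 0.4817 -0.1616  0.0057] [ 0.5652 -0.1737  0.0061]
264 [ 0.4757 -0.1643  0.0057] [ 0.481  -0.1649  0.0059] [ 0.5648 -0.1766  0.0073]
270 [ 0.4896 -0.147   0.051 ] [ 0.492  -0.15    0.0457] [nan nan nan]
276 [ 0.4905 -0.1475  0.0554] [ 0.4917 -0.1523  0.0465] [ 0.5548 -0.1563  0.0566]
282 [ 0.4915 -0.1476  0.0602] [ 0.4913 -0.1547  0.0471] [ 0.5541 -0.1572  0.0593]
288 [ 0.4925 -0.1477  0.0648] [ 0.4912 -0.1566  0.0486] [ 0.5527 -0.156   0.0657]
294 [ 0.4922 -0.1498  0.0653] [ 0.4906 -0.1593  0.0486] [ 0.552  -0.1565  0.0687]
300 [ 0.4916 -0.1522  0.0653] [ 0.4904 -0.1613  0.05  ] [ 0.5517 -0.1585  0.0694]
306 [ 0.4913 -0.1543  0.0659] [ 0.4896 -0.1645  0.0493] [ 0.5512 -0.1598  0.0711]
```

View pics/s2c.png

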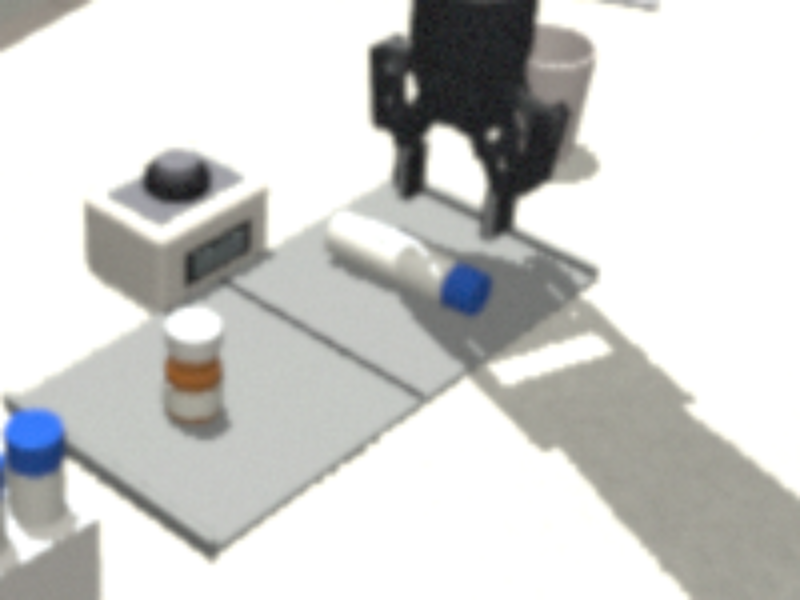

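View pics/w2.png

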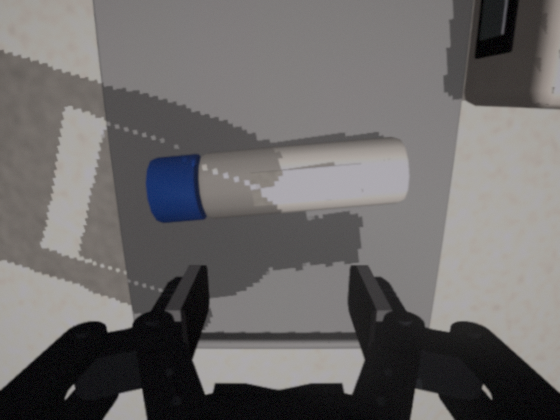

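{"fn": "servo_tool", "kwargs": {
  "increments": "0 0 0 0 0 1 6;0 0 0 0 0 1.8 6;0 0 0 0 0 1.8 6;0 0 0 0.4 0 1.8 6;0 0 0 0.8 0 1.8 6;0 0 0 1.2 0 1.8 6;0 0 0 1.5 0 1.8 6;0 0 0 1.8 0 1.8 6;0 0 0 2.1 0 1.8 6;0 0 0 2.4 0 1.8 6"
}}

```text
time: 2.92
eef_pos: [0.5248, -0.1372, 0.0329]
tcp_rot: [0.756, 0.655, 0.0, 0.001]
contact_force: [-0.3, -1.5, 3.0]
opening: 0.706
```

```bash
python3 st.py
python3 - <<'E'
from h import *
snap('wrist','w3')
E
```

```text
2.9167 [ 0.5248 -0.1372  0.0329] F [-0.31 -1.46  3.  ] op 0.706
xyz axes [[0.1422, 0.9898, -0.0009], [0.9898, -0.1422, 0.0014], [0.0012, -0.001, -1.0]] yaw x 81.82
```

View pics/w3.png

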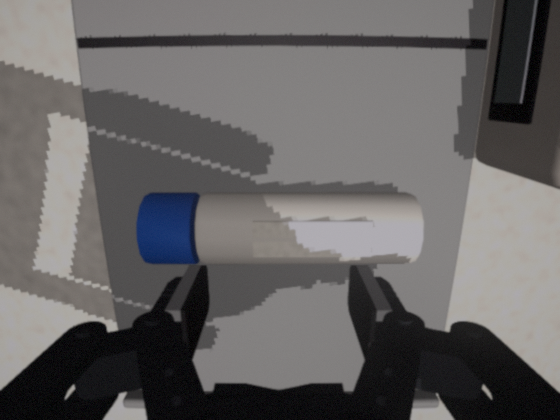

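{"fn": "servo_tool", "kwargs": {
  "increments": "0 0 0 0.4 0 0 6;0 0 0 0.8 0 0 6;0 0 0 1.2 0 0 6;0 0 0 1.6 0 0 6;0 0 0 2 0 0 6;0 0 0 2.3 0 0 6;0 0 0 2.5 0 0 6"
}}

```text
time: 3.55
eef_pos: [0.5284, -0.1123, 0.0329]
tcp_rot: [0.756, 0.655, 0.0, 0.001]
contact_force: [-0.3, -3.5, 5.4]
opening: 0.703
```

```bash
python3 st.py
python3 - <<'E'
from h import *
snap('wrist','w4')
E
```

```text
3.55 [ 0.5284 -0.1123  0.0329] F [-0.28 -3.54  5.43] op 0.703
xyz axes [[0.1421, 0.9898, -0.0007], [0.9898, -0.1421, 0.0013], [0.0012, -0.0009, -1.0]] yaw x 81.83
```

View pics/w4.png

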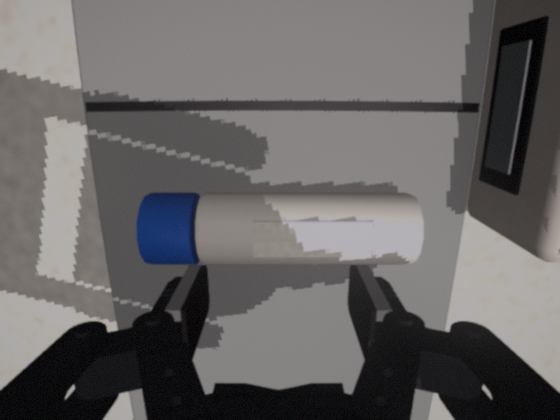

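The tube looks the same in both views, with the mark at row 222 and its centre at row 228. It is now parallel to the line but sliding rather than rolling: the fingertips are jammed against its shoulder (3.5 N back, 5.4 N up, so friction is about 0.6). I'll back off and roll it from its crown instead.

{"fn": "servo_tool", "kwargs": {
  "increments": "0 0 0 -0.4 0 0 6;0 0 0 -0.6 0 0 6;0 0 0 -0.6 0 -1 6;0 0 0 -0.6 0 -2 6;0 0 0 0.5 0 -2 6;0 0 0 1.5 0 -2 6;0 0 0 1.5 0 -2 6;0 0 0 1.5 0 -1.4 6;0 0 0 1.5 0 -1.2 6;0 0 0 1.5 0 -1.1 6"
}}

```text
time: 4.43
eef_pos: [0.5301, -0.0977, 0.0444]
tcp_rot: [0.755, 0.655, -0.001, -0.0]
contact_force: [-6.3, 0.6, 15.3]
opening: 0.703
```

```bash
python3 st.py
python3 - <<'E'
from h import *
snap('wrist','w5')
E
```

```text
4.4333 [ 0.5301 -0.0977  0.0444] F [-6.28  0.59 15.31] op 0.703
xyz axes [[0.1415, 0.9899, -0.0004], [0.9899, -0.1415, -0.0015], [-0.0016, -0.0002, -1.0]] yaw x 81.87
```

View pics/w5.png

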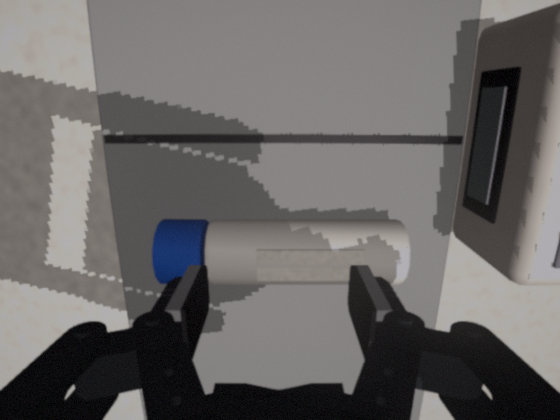

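{"fn": "servo_tool", "kwargs": {
  "increments": "0 0 0 0 0 -0.1 6;0 0 0 0.4 0 -0.1 6;0 0 0 0.8 0 -0.1 6;0 0 0 1.2 0 -0.1 6;0 0 0 1.6 0 -0.1 6"
}}

```text
time: 4.9
eef_pos: [0.5322, -0.0816, 0.0448]
tcp_rot: [0.756, 0.655, -0.0, -0.0]
contact_force: [-2.0, -0.3, 7.4]
opening: 0.701
```

```bash
python3 st.py
python3 - <<'E'
from h import *
snap('wrist','w6')
E
```

```text
4.9 [ 0.5322 -0.0816  0.0448] F [-1.96 -0.35  7.39] op 0.701
xyz axes [[0.1424, 0.9898, -0.0002], [0.9898, -0.1424, -0.0008], [-0.0008, -0.0001, -1.0]] yaw x 81.81
```

View pics/w6.png

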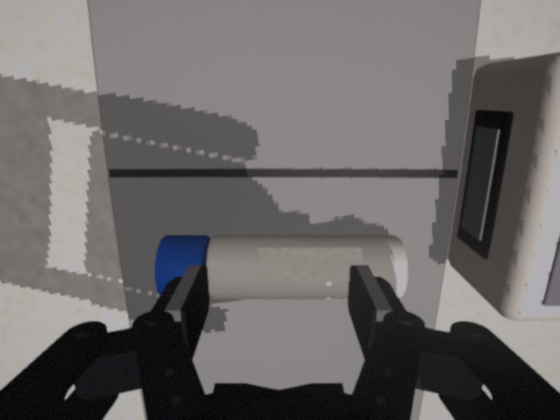

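The label has turned forward (rows 250→255 on a tube now at rows 236–300), and the tube lags the fingers, so it is rolling.

{"fn": "servo_tool", "kwargs": {
  "increments": "0 0 0 0.4 0 0 6;0 0 0 0.8 0 0 6;0 0 0 1.2 0 0 6;0 0 0 1.6 0 0 6;0 0 0 1.9 0 0 6;0 0 0 1.9 0 -0.6 6;0 0 0 1.9 0 -1.2 6;0 0 0 1.9 0 -1.2 6"
}}

```text
time: 5.62
eef_pos: [0.5355, -0.0631, 0.0572]
tcp_rot: [0.756, 0.655, 0.0, 0.001]
contact_force: [0.2, -0.8, 0.0]
opening: 0.705
```

```bash
python3 st.py
cat > tube.py <<'E'
import sys
from h import *
n=sys.argv[1]
from h import *
cam=sys.argv[2] if len(sys.argv)>2 else 'wrist'
snap(cam,n); im,W=cloud(n)
mid=np.array([0.5401,-0.0410]);a=np.radians(-8.1);ex=np.array([np.cos(a),np.sin(a)]);ey=np.array([-ex[1],ex[0]])
L=np.stack([(W[...,:2]-mid)@ex,(W[...,:2]-mid)@ey,W[...,2]],-1)
m=np.isfinite(L[...,2])&(L[...,2]>.016)&(L[...,2]<.0395)&(np.abs(L[...,0])<.08)&(np.abs(L[...,1])<.065)&(im.max(-1)>45)
P=L[m]
from scipy.optimize import least_squares
# cylinder fit r=15, axis height .021
f=lambda p:np.hypot(P[:,1]-p[0]-p[1]*P[:,0],P[:,2]-.021-p[2])-.015
r=least_squares(f,[np.median(P[:,1]),0,0],loss='soft_l1',f_scale=.001)
print(len(P),'tube y',r.x[0].round(4),'slope rad',r.x[1].round(4),'dz',r.x[2].round(4),'res',np.median(np.abs(r.fun)),'x ext',np.percentile(P[:,0],[1,99]).round(4))
if cam=='wrist':
    g=im.astype(int).sum(-1)
    s=ctrl.get_state(); print('tcp line frame',((s['eef_pos'][:2]-mid)@ex).round(4),((s['eef_pos'][:2]-mid)@ey).round(4))
E
python3 tube.py w7
```

```text
5.6167 [ 0.5355 -0.0631  0.0572] F [ 0.19 -0.79  0.04] op 0.705
xyz axes [[0.1426, 0.9898, -0.0002], [0.9898, -0.1426, 0.0018], [0.0017, -0.0005, -1.0]] yaw x 81.8
10993 tube y -0.031 slope rad 0.0027 dz -0.0006 res 0.0003997362748125628 x ext [-0.0542  0.0521]
tcp line frame -0.0016 -0.0226
```

View pics/w7.png

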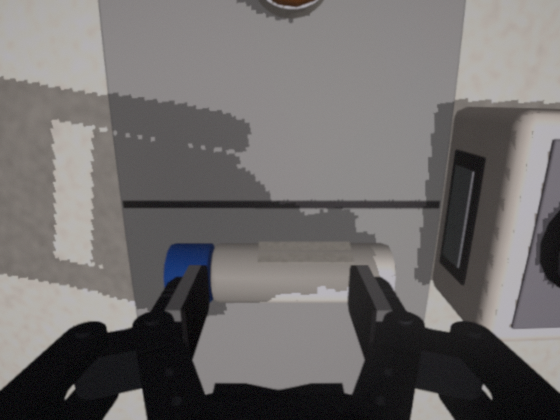

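Each 35 mm stroke rolls the tube about 17 mm. The tube is now 31 mm short of the line, parallel to it and centred along it. Second stroke.

{"fn": "servo_tool", "kwargs": {
  "increments": "0 0 0 -0.9 0 0 6;0 0 0 -1.8 0 0 6;0 0 0 -1.8 0 0 6;0 0 0 -1.8 0 0.8 6;0 0 0 -1.8 0 1.1 6;0 0 0 -1.8 0 1.2 6;0 0 0 -1.4 0 1.2 6;0 0 0 -1 0 1.2 6;0 0 0 -0.6 0 1.2 6;0 0 0 -0.2 0 1.2 6"
}}

```text
time: 6.5
eef_pos: [0.5344, -0.0646, 0.0448]
tcp_rot: [0.756, 0.655, -0.001, -0.001]
contact_force: [-2.5, 0.6, 7.1]
opening: 0.698
```

{"fn": "servo_tool", "kwargs": {
  "increments": "0 0 0 0.4 0 0 6;0 0 0 0.8 0 0 6;0 0 0 1.2 0 0 6;0 0 0 1.6 0 0 6;0 0 0 1.9 0 0 6;0 0 0 1.9 0 -0.6 6;0 0 0 1.9 0 -1.2 6;0 0 0 1.9 0 -1.2 6"
}}

```text
time: 7.17
eef_pos: [0.5381, -0.0462, 0.0574]
tcp_rot: [0.756, 0.655, 0.001, 0.001]
contact_force: [-0.5, 0.1, 0.0]
opening: 0.701
```

```bash
python3 st.py;python3 tube.py w8
```

```text
7.1667 [ 0.5381 -0.0462  0.0574] F [-0.47  0.05  0.05] op 0.701
xyz axes [[0.1423, 0.9898, -0.0002], [0.9898, -0.1423, 0.002], [0.0019, -0.0005, -1.0]] yaw x 81.82
11014 tube y -0.0129 slope rad -0.0003 dz -0.0006 res 0.00035261926739203666 x ext [-0.0542  0.0522]
tcp line frame -0.0015 -0.0055
```

View pics/w8.png

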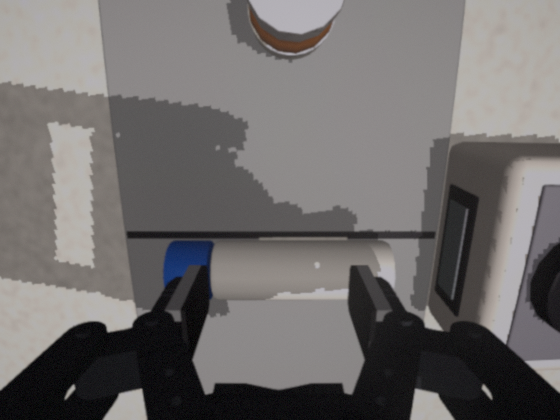

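Run:
```python
from meas import *
mid=np.array([0.5401,-0.0410]);a=np.radians(-8.1);ex=np.array([np.cos(a),np.sin(a)]);ey=np.array([-ex[1],ex[0]])
for f,r in(('w7',204),('w8',235)):
    g=np.load('pics/'+f+'.npz')['im'].astype(int).sum(-1)
    for u in (150,200,250,330,380,420):
        col=g[r-8:r+5,u].astype(float); w=np.clip(np.median(col)-col-15,0,None)
        if w.sum()>0:
            v=r-8+(w*np.arange(13)).sum()/w.sum(); p=ray(f,u,v,.006)[:2]-mid; print(f,u,round(v,1),(p@ex).round(4),(p@ey).round(4))
```

```text
w7 150 204.1 -0.0684 0.0006
w7 200 204.0 -0.0421 0.0006
w7 250 204.0 -0.0161 0.0005
w7 330 204.3 0.0254 0.0002
w7 380 204.2 0.0516 0.0002
w7 420 204.1 0.0728 0.0002
w8 150 234.4 -0.0701 0.0007
w8 200 234.5 -0.0431 0.0006
w8 250 234.6 -0.0164 0.0006
w8 330 233.7 0.0263 0.0009
w8 380 234.6 0.0532 0.0003
w8 420 235.6 0.0751 -0.0004
```

The line measures at +0.5 mm in my frame, so 13.4 mm remain and the fingers need to travel about 28 mm.

{"fn": "servo_tool", "kwargs": {
  "increments": "0 0 0 -0.9 0 0 6;0 0 0 -1.7 0 0 6;0 0 0 -1.7 0 0 6;0 0 0 -1.7 0 0.8 6;0 0 0 -1.7 0 1.1 6;0 0 0 -1.7 0 1.2 6;0 0 0 -1.3 0 1.2 6;0 0 0 -0.9 0 1.2 6;0 0 0 -0.5 0 1.2 6;0 0 0 -0.1 0 1.2 6"
}}

```text
time: 8.05
eef_pos: [0.5369, -0.0468, 0.0448]
tcp_rot: [0.756, 0.655, -0.001, -0.001]
contact_force: [-3.2, -0.8, 7.4]
opening: 0.709
```

{"fn": "servo_tool", "kwargs": {
  "increments": "0 0 0 0.4 0 0 6;0 0 0 0.8 0 0 6;0 0 0 1.1 0 0 6;0 0 0 1.2 0 0 6;0 0 0 1.2 0 0 6;0 0 0 1.2 0 0 6;0 0 0 1.2 0 -0.4 6;0 0 0 1.2 0 -1.5 6;0 0 0 1.2 0 -3 6;0 0 0 1.2 0 -3 6"
}}

```text
time: 8.88
eef_pos: [0.5409, -0.0356, 0.0773]
tcp_rot: [0.756, 0.655, 0.002, 0.002]
contact_force: [2.0, -0.5, 0.5]
opening: 0.7
```

```bash
python3 st.py;python3 tube.py w9
```

```text
8.8833 [ 0.5409 -0.0356  0.0773] F [ 2.01 -0.5   0.48] op 0.7
xyz axes [[0.1423, 0.9898, -0.0005], [0.9898, -0.1423, 0.0053], [0.0052, -0.0013, -1.0]] yaw x 81.82
10574 tube y 0.0017 slope rad -0.0009 dz -0.0006 res 0.0003654934281091893 x ext [-0.0545  0.052 ]
tcp line frame -0.0006 0.0055
```

View pics/w9.png

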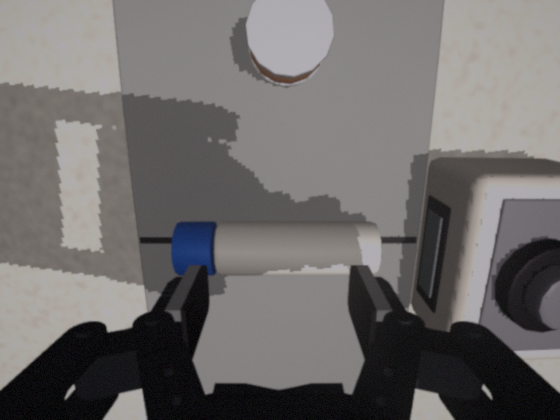

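```bash
sed 's/^snap(cam,n); //' tube.py > refit.py; for f in w2 w3 w4 w5 w6; do sed "s/<.065)/<.12)/" refit.py | python3 - $f | head -1; done
python3 - <<'E'
from meas import *
# button centre from w1 + w9
im,W=cloud('w1'); mid=np.array([0.5401,-0.0410])
z=W[...,2]; m=np.isfinite(z)&(z>.077)&(z<.09)&(np.hypot(W[...,0]-.66,W[...,1]+.058)<.025)
print(m.sum(),W[m].mean(0),np.percentile(W[m],[2,98],axis=0))
im,W=cloud('top0');z=W[...,2]; m=np.isfinite(z)&(z>.074)&(z<.09)&(np.hypot(W[...,0]-.66,W[...,1]+.058)<.025);print(m.sum(),W[m].mean(0))
E
```

```text
16971 tube y -0.0822 slope rad 0.0855 dz -0.0005 res 0.0003901651245843303 x ext [-0.0558  0.0499]
20613 tube y -0.0737 slope rad 0.0002 dz -0.0004 res 0.00040580334311611857 x ext [-0.0542  0.0516]
20790 tube y -0.0486 slope rad -0.001 dz -0.0004 res 0.00040105545957549223 x ext [-0.0541  0.0516]
15437 tube y -0.0494 slope rad -0.0003 dz -0.0004 res 0.0003950870942425796 x ext [-0.0542  0.052 ]
13552 tube y -0.0411 slope rad 0.0011 dz -0.0004 res 0.00039220100533477863 x ext [-0.0543  0.0519]
986 [ 0.66065127 -0.05819209  0.07952868] [[ 0.64865449 -0.07041905  0.07741276]
 [ 0.67300347 -0.0462485   0.0811125 ]]
122 [ 0.66164754 -0.05723764  0.07845409]
```

Fit history: the tube was at -49 mm before the crown strokes and is at +1.7 mm now. That is about 51 mm of rolling, or 3.4 rad, and it lies 1.2 mm off the line and parallel to it. Next the button, centred at (0.661, -0.058) with its top at about 0.0795.

{"fn": "servo_tool", "kwargs": {
  "increments": "0 0 0 0 0 -2.5 4;0 0 0 0 0.5 -4 2;0 0 0 -0.1 3.5 -4 0;0 0 0 -0.3 6.5 -4 0;0 0 0 -0.5 9.5 -4 0;0 0 0 -0.5 12.2 -4 0;0 0 0 -0.5 12.2 -4 0;0 0 0 -0.5 12.2 -4 0;0 0 0 -0.5 12.2 -4 0",
  "grip_force": 20
}}

```text
time: 9.68
eef_pos: [0.6577, -0.0572, 0.113]
tcp_rot: [0.756, 0.655, -0.001, -0.001]
contact_force: [-0.1, 0.0, 0.4]
opening: -0.001
```

```bash
python3 st.py;python3 tube.py s10 side; python3 -c "
from h import *
snap('wrist','w10')
im=cv2.imread('pics/s10.png')[150:300,220:420]; cv2.imwrite('pics/s10c.png',cv2.resize(np.clip(im*1.8,0,255).astype(np.uint8),None,fx=4,fy=4))"
```

```text
9.6833 [ 0.6577 -0.0572  0.113 ] F [-0.12  0.05  0.44] op -0.001
xyz axes [[0.1424, 0.9898, 0.0003], [0.9898, -0.1424, -0.0027], [-0.0026, 0.0007, -1.0]] yaw x 81.81
490 tube y -0.0002 slope rad -0.005 dz 0.0004 res 0.0009622109935367258 x ext [-0.0573  0.0525]
```

View pics/s10c.png

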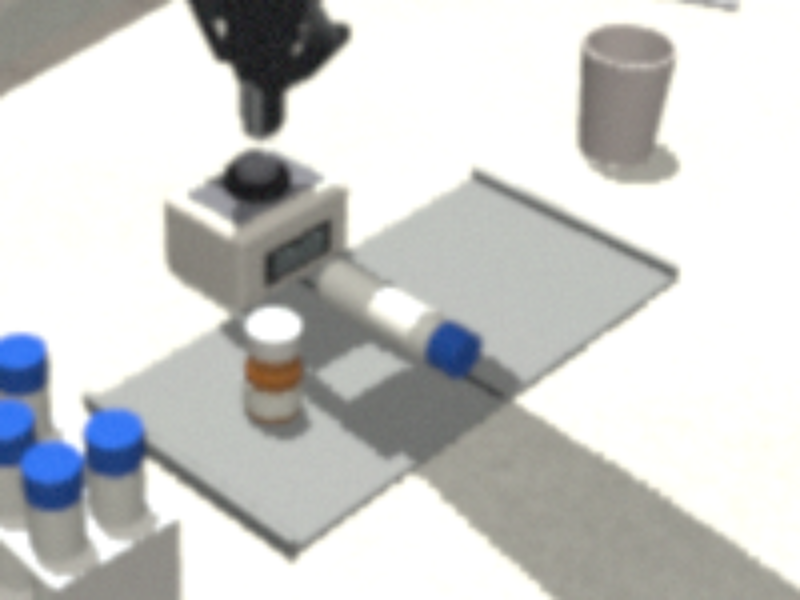

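View pics/w10.png

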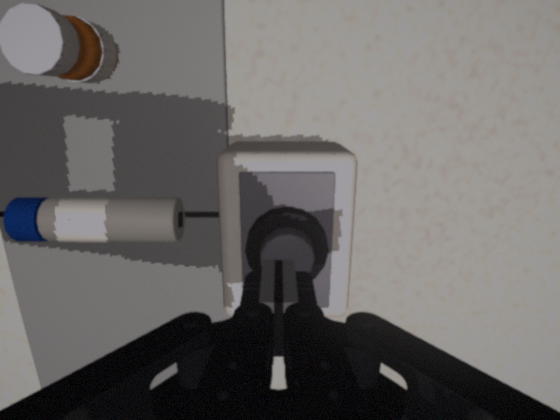

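The side view shows the tube along the line at (400,310), the jar, rack and beaker in place, and the closed fingertips above the button at (258,172). Now pressing.

{"fn": "servo_tool", "kwargs": {
  "increments": "0 0 0 0 0.3 0.8 0;0 0 0 0 0.3 1.6 0;0 0 0 0 0.3 2 0;0 0 0 0 0.3 2.3 0;0 0 0 0 0.3 2.5 0;0 0 0 0 0.3 2.7 0;0 0 0 0 0.3 2.8 0;0 0 0 0 0.3 2.8 0;0 0 0 0 0.3 2.8 0"
}}

```text
time: 10.53
eef_pos: [0.6613, -0.0578, 0.088]
tcp_rot: [0.756, 0.655, -0.001, -0.001]
contact_force: [-6.9, 0.0, 9.1]
opening: 0.001
```

```bash
python3 st.py;python3 tube.py s11 side
```

```text
10.5333 [ 0.6613 -0.0578  0.088 ] F [-6.91  0.    9.14] op 0.001
xyz axes [[0.1422, 0.9898, -0.0], [0.9898, -0.1422, -0.0028], [-0.0027, 0.0004, -1.0]] yaw x 81.83
492 tube y -0.0002 slope rad -0.0023 dz 0.0002 res 0.0009619382048364575 x ext [-0.0566  0.0522]
```

{"fn": "servo_tool", "kwargs": {
  "increments": "0 0 0 0 0 0.1 0;0 0 0 0 0 0.15 0;0 0 0 0 0 0.15 0;0 0 0 0 0 0.15 0"
}}

```text
time: 10.92
eef_pos: [0.6613, -0.0578, 0.0879]
tcp_rot: [0.756, 0.655, -0.001, -0.001]
contact_force: [-9.4, 1.4, 14.5]
opening: -0.001
```

The fingertips have bottomed out: force rose from 9 to 14.5 N with no further travel. Releasing and retreating upward.

{"fn": "servo_tool", "kwargs": {
  "increments": "0 0 0 0 0 -1 0;0 0 0 0 0 -2.5 0;0 0 0 0 0 -5 0;0 0 0 0 0 -8 0;0 0 0 0 0 -11 0;0 0 0 0 0 -14 0;0 0 0 0 0 -14 0;0 0 0 0 0 -14 0;0 0 0 0 0 -14 0;0 0 0 0 0 -14 0"
}}

```text
time: 11.75
eef_pos: [0.661, -0.0577, 0.2228]
tcp_rot: [0.756, 0.655, -0.001, -0.001]
contact_force: [0.2, 0.8, -0.6]
opening: 0.002
```

```bash
python3 st.py;python3 tube.py s12 side; python3 tube.py w12
python3 - <<'E'
from meas import *
im,W=cloud('w12'); z=W[...,2]; m=np.isfinite(z)&(z>.074)&(z<.09)&(np.hypot(W[...,0]-.66,W[...,1]+.058)<.012);print('btn',m.sum(),W[m].mean(0))
for f in ('s2','s12'):
    im,W=cloud(f); z=W[...,2]; m=np.isfinite(z)&(z>.058)&(z<.08)&(np.hypot(W[...,0]-.555,W[...,1]-.061)<.04); print(f,'jar',W[m].mean(0))
E
```

```text
11.75 [ 0.661  -0.0577  0.2228] F [ 0.21  0.77 -0.64] op 0.002
xyz axes [[0.1426, 0.9898, 0.0003], [0.9898, -0.1426, -0.0031], [-0.0031, 0.0008, -1.0]] yaw x 81.8
498 tube y 0.0 slope rad -0.0028 dz 0.0003 res 0.0009028906403712404 x ext [-0.0563  0.0522]
3725 tube y 0.0017 slope rad 0.003 dz -0.0009 res 0.00046110703922878395 x ext [-0.0539  0.0544]
tcp line frame 0.122 0.0004
btn 705 [ 0.66011825 -0.05774553  0.0795558 ]
s2 jar [0.55586934 0.063694   0.06647571]
s12 jar [0.55598332 0.06392916 0.06635287]
```

View pics/w12.png

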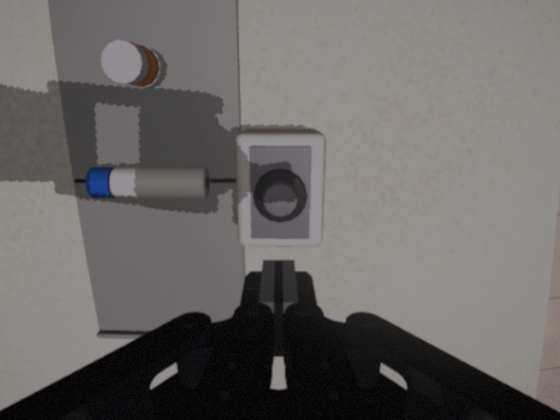

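The tube lies on the line at (87–209, 182), with the line showing at both ends. The button is back up at z 0.0796 and the jar hasn't moved. Handing in.

```bash
python3 -c "
from plant import ctrl
print(ctrl.sign_off())"
```

```text
the job is handed in; nothing more can be done
None
```

I rolled the tube onto the line without gripping or lifting it, pressed the button fully down, and handed the job in at about 12 s. No verdict was reported.

- **Rolling:** The first push, with the fingertips low against the tube's side, straightened the tube but slid it about 33 mm instead of rolling it. I then rolled it the remaining 51 mm or so with three strokes of the fingertips on its top. That is about 3.4 rad if it did not slip. I worked this out from the distance moved and the label turning out of sight; I did not measure the turn directly.
- **Tube position:** The last checks put its axis 0 to 1.7 mm from the line (side and wrist cameras differ by about 1.7 mm). It is turned less than 0.005 rad from the line, and its middle is within about 2 mm of the line's middle.
- **Button:** When I pressed further, the force rose from 9 to 14.5 N with no more travel, so it was fully down. After release its top was back at its original height of 79.5 mm.
- **Bystanders:** The jar's measured position changed by less than 0.5 mm. The rack and beaker looked untouched in the side view, but I did not measure them.
- **Arm:** It ended clear of everything, with no contact force.

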